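Run the snap studs of a packed tray shut

TASK

Shut the clear-lidded tray by running your fingertips lightly along its row of snap studs, in one pass that stays low over the row: start at the red stud, follow the near edge, turn at the yellow corner stud and finish on the green one, so that all seven are pushed fully home. Only touch the tray: do not press hard, do not lift it or shove it out of its place, and leave everything else alone, including the tape and the cutter on its lid. Finish with the hand clear.

Things in the scene. Friction and masses are not known exactly. Their poses are not given: they have to be found in the camera images.
- tray: The lidded tray, loose, about 1.8 kg: blue flange, flush clear lid, 180 (its x) x 250 (its y) x 40 mm high to the flat top. Origin: centre of underside, z up; its -x edge faces the robot, yaw up to 0.4 rad either way. Seven studs on its flange, 45 mm apart, at (x, y) mm: red (-70, 75), white (-70, 30), (-70, -15), (-70, -60), yellow (-70, -105), white (-25, -105), green (20, -105).
- red_stud (a point): Centre of the red stud on the flange's top plane, 40 mm above the table; fixed to the tray, axes as the tray's. Each stud is a blunt cone, 36 mm across its foot, sloping at 28 degrees to a flat 8 mm top, 8 mm above the flange when open and 0.5 mm when home. The slope lets fingertips passing level along the row, 2 mm above the flange, push each stud in.
- yellow_stud (a point): The same at the yellow stud, at the corner where the row turns. Each stud moves straight down by 7.5 mm; about 1.3 N moves it at any depth, and it stays where it is pushed (no spring, no click).
- green_stud (a point): The same at the green stud, where the row ends.
- stud1 (a joint): How far stud 1 (red stud, start of the row) is pushed in, m: 0 fully open, 0.0075 fully home; starts between 0 and 0.0015.
- stud2 (a joint): How far stud 2 (white) is pushed in, m: 0 fully open, 0.0075 fully home; starts between 0 and 0.0015.
- stud3 (a joint): How far stud 3 (white) is pushed in, m: 0 fully open, 0.0075 fully home; starts between 0 and 0.0015.
- stud4 (a joint): How far stud 4 (white) is pushed in, m: 0 fully open, 0.0075 fully home; starts between 0 and 0.0015.
- stud5 (a joint): How far stud 5 (yellow corner stud) is pushed in, m: 0 fully open, 0.0075 fully home; starts between 0 and 0.0015.
- stud6 (a joint): How far stud 6 (white) is pushed in, m: 0 fully open, 0.0075 fully home; starts between 0 and 0.0015.
- stud7 (a joint): How far stud 7 (green stud, end of the row) is pushed in, m: 0 fully open, 0.0075 fully home; starts between 0 and 0.0015.
- open_tray: Bystander: white-rimmed tray of cups without lid or studs, 180 x 250 x 40 mm, loose; origin centre of underside. The two trays change places, left and right.
- tape: Bystander: loose yellow roll of tape lying flat on the clear lid, 76 mm across, 25 mm high; origin centre of underside.
- cutter: Bystander: loose orange cutter lying on the clear lid along about the tray's x, 115 mm long, 20 mm wide, 13 mm high; origin at its underside, near the middle.
- ink_a: Bystander: loose black bottle, red cap, 48 mm across, 130 mm high, beyond the trays; origin centre of underside.
- ink_b: Bystander: the same with a blue cap.
- bowl: Bystander: loose red plastic bowl, 110 mm across, 50 mm high, beyond the trays; origin centre of underside.

How it is judged:
On the way, in this order (a step that is already met when the one before it is completed fails the run):
1. the red stud is pushed home (value of joint stud1 above 0.0045 m), for 0.02 s.
2. the yellow corner stud is pushed home (value of joint stud5 above 0.0045 m), for 0.02 s.
3. the green stud is pushed home (value of joint stud7 above 0.0045 m), for 0.02 s.
At the end, for the whole second after the job is handed in: All seven studs are pushed in by more than 4.5 mm of their 7.5 mm; the tray is at rest, flat on the table and within 30 mm of where it began; every bystander is within 40 mm of where it began (value of joint each of stud1, stud2, stud3, stud4, stud5, stud6, stud7 above 0.0045 m and distance of tray from where it was at the start of the episode below 0.03 m and linear speed of tray below 0.01 m/s and angle between tray's own z axis and vertical below 0.05 rad and distance of each of open_tray, tape, cutter, ink_a, ink_b, bowl from where it was at the start of the episode below 0.04 m); the robot touches nothing.
It fails at once if a later stud is pushed home before the red one, or one past the corner before the yellow one ((value of joint stud1 below 0.0045 m and value of joint any of stud2, stud3, stud4, stud5, stud6, stud7 above 0.0045 m) or (value of joint stud5 below 0.0045 m and value of joint any of stud6, stud7 above 0.0045 m)).
It fails at once if the hand leaves the row midway (TCP more than 120 mm above the tray's underside between the red and the green stud) (value of joint stud1 above 0.0045 m and value of joint stud7 below 0.0045 m and z of the grasp point in the frame of tray above 0.12 m).
It fails at once if the tray is pressed hard (over 35 N) (contact force between the fingers and tray above 35 N).
It fails at once if the tray is lifted, tipped or shoved 30 mm or more (height (world z) of tray above 0.012 m or angle between tray's own z axis and vertical above 0.12 rad or distance of tray from where it was at the start of the episode above 0.03 m).
It fails at once if the tape, the cutter or another bystander is handled (over 2 N) or displaced by 40 mm (contact force between any of the arm, the fingers and open_tray above 2 N or contact force between any of the arm, the fingers and tape above 2 N or contact force between any of the arm, the fingers and cutter above 2 N or contact force between any of the arm, the fingers and ink_a above 2 N or contact force between any of the arm, the fingers and ink_b above 2 N or contact force between any of the arm, the fingers and bowl above 2 N or distance of any of open_tray, tape, cutter, ink_a, ink_b, bowl from where it was at the start of the episode above 0.04 m).
It also fails if it takes over 42 s, if anything falls off the work surface, if the arm or the gripper's body presses on something with over 40 N, if the wrist force passes 120 N, or if a joint passes its speed limit or range.

ROBOT

A 7-joint arm with a two-finger parallel gripper is mounted at the origin on the work surface. World frame = base frame: x ahead of the robot, y to its left, z up, the work surface at z = 0. Lengths are in m, angles in rad, forces in N, time in s.
With the tool pointing down it reaches from about 0.425 to 0.875 m from the base axis. Payload 8.4 kg.
Tool frame: the origin (TCP) lies between the finger pads, 19 mm behind the fingertips; this is the grasp point; z points along the fingers, y is the line along which they close (so a half turn about z gives the same grasp; the last joint's range is limited). The gripper opens to 85 mm and grips with 20 to 120 N. Pads are 22 mm wide; open, the fingers measure 114 mm over their backs; the gripper's body (76 mm by 85 mm) begins 54 mm behind the grasp point. The pads swing forward as they close: fully open they stand 13 mm farther back than shut.
Start: joints at [-1.29, 0.333, 0.04, 1.465, -0.013, 1.343, -0.059], TCP at [0.241, 0.604, 0.25] pointing down, gripper open.
Joint ranges: [-2.58, 2.58], [-0.38, 2.09], [-1.3, 1.39], [0.25, 2.4], [-1.5, 4.64], [0.08, 2.09], [-2.65, 2.65]. Speed limits (rad/s): [2.22, 2.22, 2.79, 2.79, 3.14, 3.14, 3.14].

INTERFACE

Orientations are given as a 3x3 rotation matrix whose columns are the frame's x, y, z axes.
In Python, from plant import ctrl gives the robot as it stands.
- The arm moves only by the shell command python3 -m inch 'ROWS' [OPENING] [FORCE]. ROWS is JSON, a list that holds one entry, the list of rows, each a list of 4 numbers: the shift along the tool's x, y, z in mm, then the turn about the tool's z in degrees. In form: [[[dx, dy, dz, roll], ...]]. A call has 1 to 8 rows; each row is the pose to reach, as a shift and turn from the pose commanded when the call began, along the tool's axes at that moment; what a row does not reach only later rows make up. A row lasts 1/10 s, in which the tool goes at most 50 mm and 8.59 degrees, less where a joint would pass 70% of its speed; a pose out of reach is approached as far as the arm can. A call with a gripper value outside its range is refused whole. OPENING is the opening, from -1 (shut) to 1 (fully open), set as the call begins (- or left out, the last holds). The fingers move at their own pace and stop on an object; FORCE is the grip in N (left out, the last holds). Time passes only in rows, so rows that repeat a pose let the fingers close. It gives the time, the measured TCP pose, the force, the opening and the grip force at its end, in the units of the state.
- ctrl.state(): the state, without advancing time (a new reading comes with each control period).
- ctrl.get_image(name): name is "scene" or "side" or "wrist"; returns (picture, depth): 420x560x3 uint8, blue, green, red; 420x560 float32, m along the optical axis (not along the pixel's ray), 0 where there is no reading.
- ctrl.camera_info(name): a dict with "camera_matrix" (3x3 intrinsics, pixels), "origin" and "orientation" of the camera in the world; the wrist camera has in their place "mount" (4x4, takes a point from camera to tool coordinates, whose origin is the TCP and whose axes are the flange's). Camera axes: x right, y down, z forward; pixel columns grow to the right and rows downward; lengths in m; the calibration is good to about 2 mm. A picture is of the moment at which its call begins: read the wrist's pose just before it. camera_info takes no time and is no camera call.
- ctrl.close_job(): hands the job in; it is judged then, once.
The state is a dict: "clock": time; "q": joint angles; "dq": joint speeds; "tau": joint torques, N m; "position": TCP position; "eef_rot": TCP orientation; "force": force on the tool from outside, world axes, zero at the start; "wrist_torque": the same for the moment, N m; "opening": opening from 0.0 (shut) to 1.0 (fully open); "finger_force": force on a finger pad.
Only numpy, scipy, OpenCV 4.12 (cv2) and the standard library are available. Lean on these libraries where they do the work, as an engineer would, in place of code of your own. Each camera call takes 0.05 s, during which the arm holds its last target. There are 200 camera calls.

## Working session

There is one attempt and no reset: what is moved stays moved. The work goes in short steps, Python scripts to look and compute and a shell command to move; the robot and the scene stay as the last step left them, time stands still between calls to the robot, and variables do not carry over. Pictures are saved under pics/ and viewed, at most 10 in all, crops included, and the job is handed in when it is done.

```bash
ls; mkdir -p pics; python3 - <<'E'
from plant import ctrl
import cv2,numpy as np
s=ctrl.state();print(s['clock'],s['position'],s['eef_rot'],s['opening'],s['force'])
for n in ("scene","side","wrist"):
    p,d=ctrl.get_image(n);cv2.imwrite(f"pics/{n}0.png",p);np.savez(f"pics/{n}0.npz",p=p,d=d)
    print(n,ctrl.camera_info(n))
a=[cv2.imread(f"pics/{n}0.png") for n in("scene","side")]
E
```

```text
pics
0.0 [0.24083213 0.60327923 0.24911658] [[-9.28753887e-01  3.70696576e-01 -5.15517000e-04]
 [ 3.70696923e-01  9.28752611e-01 -1.54219035e-03]
 [-9.28969234e-05 -1.62341585e-03 -9.99998678e-01]] 0.9974369006455835 [ 0.08275448  0.20292916 -0.66674084]
scene {'camera_matrix': array([[392.10473882,   0.        , 277.63352099],
       [  0.        , 392.10473882, 209.79842453],
       [  0.        ,   0.        ,   1.        ]]), 'origin': array([ 0.99600564, -0.38949708,  0.70199893]), 'orientation': array([[ 0.70463916,  0.55437123, -0.44289524],
       [ 0.7093851 , -0.56446857,  0.42207584],
       [-0.01601374, -0.61159445, -0.79100935]])}
side {'camera_matrix': array([[404.87836559,   0.        , 282.29778668],
       [  0.        , 404.87836559, 217.56790179],
       [  0.        ,   0.        ,   1.        ]]), 'origin': array([ 0.37255647, -0.58796151,  0.76514648]), 'orientation': array([[ 0.91331845, -0.30810166,  0.26631331],
       [-0.40722377, -0.69778478,  0.58929212],
       [ 0.0042675 , -0.64666048, -0.76276603]])}
wrist {'camera_matrix': array([[362.3428461 ,   0.        , 278.08745349],
       [  0.        , 362.3428461 , 205.9385501 ],
       [  0.        ,   0.        ,   1.        ]]), 'mount': array([[ 4.46230613e-04, -9.45983436e-01, -3.24214651e-01,
         8.41520808e-02],
       [ 9.99999851e-01,  5.23896384e-04, -1.52265649e-04,
        -2.60864427e-04],
       [ 3.13895665e-04, -3.24214535e-01,  9.45983529e-01,
        -1.24209561e-01],
       [ 0.00000000e+00,  0.00000000e+00,  0.00000000e+00,
         1.00000000e+00]])}
```

View pics/scene0.png

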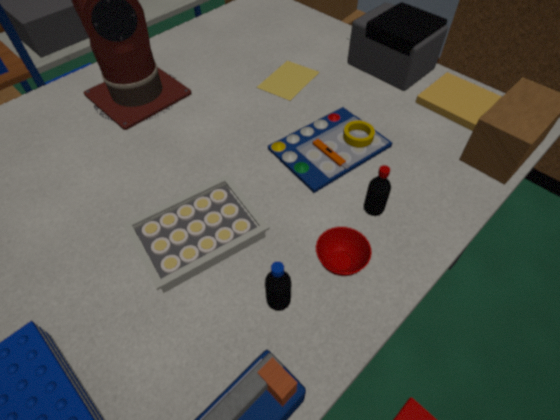

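The scene view shows the blue studded tray with red at about (334,118), yellow at (278,147) and green at (302,168). The tape and cutter are on its lid, and the open tray is at the right (-y).

```bash
cat > h.py <<'E'
import cv2,numpy as np
from plant import ctrl
L=np.array([[-70,75],[-70,30],[-70,-15],[-70,-60],[-70,-105],[-25,-105],[20,-105]])/1000.
def ray(n,uv,z,s=None):
    c=ctrl.camera_info(n);K=c['camera_matrix']
    if n=='wrist':
        T=np.eye(4);T[:3,:3]=s['eef_rot'];T[:3,3]=s['position'];M=T@c['mount'];R,o=M[:3,:3],M[:3,3]
    else: R,o=c['orientation'],c['origin']
    d=R@np.linalg.solve(K,[uv[0],uv[1],1.]);return o+d*(z-o[2])/d[2]
def blobs(p,lo,hi,amin=15):
    h=cv2.cvtColor(p,cv2.COLOR_BGR2HSV);m=cv2.inRange(h,lo,hi)
    n,_,st,ce=cv2.connectedComponentsWithStats(m)
    return [(st[i,4],ce[i].round(1)) for i in range(1,n) if st[i,4]>=amin]
COL={'red':((0,130,60),(8,255,255)),'red2':((170,130,60),(180,255,255)),'yel':((22,130,100),(34,255,255)),'grn':((45,100,40),(75,255,255)),'white':((0,0,130),(180,50,255))}
def fit(P):  # P dict idx->xy ; rigid fit of tray pose
    i=list(P);A=L[i];B=np.array([P[k][:2] for k in i]);a,b=A.mean(0),B.mean(0)
    U,S,V=np.linalg.svd((A-a).T@(B-b));R=(V.T@np.diag([1,np.linalg.det(V.T@U.T)])@U.T)
    t=b-R@a;return R,t,B-(A@R.T+t)
E
python3 - <<'E'
from h import *
for n in("scene","side"):
    p=np.load(f"pics/{n}0.npz")['p']
    for k in('red','red2','yel','grn'):
        print(n,k,[(int(a),c.tolist(),ray(n,c,.045).round(3).tolist()) for a,c in blobs(p,*COL[k]) if .3<ray(n,c,.045)[0]<.9 and abs(ray(n,c,.045)[1])<.5])
E
```

```text
scene red [(32, [333.5, 117.0], [0.516, 0.276, 0.045]), (101, [383.9, 171.0], [0.722, 0.21, 0.045]), (1881, [342.8, 250.4], [0.79, -0.02, 0.045]), (21, [281.8, 399.6], [0.895, -0.295, 0.045])]
scene red2 [(37, [333.7, 116.9], [0.516, 0.276, 0.045])]
scene yel [(812, [287.5, 80.0], [0.317, 0.31, 0.045]), (260, [359.0, 130.6], [0.596, 0.28, 0.045]), (101, [278.0, 146.1], [0.49, 0.099, 0.045])]
scene grn [(101, [301.0, 167.2], [0.578, 0.087, 0.045])]
side red [(62, [301.1, 134.4], [0.798, 0.228, 0.045]), (53, [197.3, 151.5], [0.509, 0.275, 0.045]), (1008, [341.2, 193.5], [0.788, -0.019, 0.045])]
side red2 []
side yel [(192, [231.1, 139.9], [0.609, 0.285, 0.045]), (118, [207.9, 197.9], [0.484, 0.099, 0.045])]
side grn [(105, [243.7, 190.8], [0.572, 0.086, 0.045])]
```

View pics/side0.png

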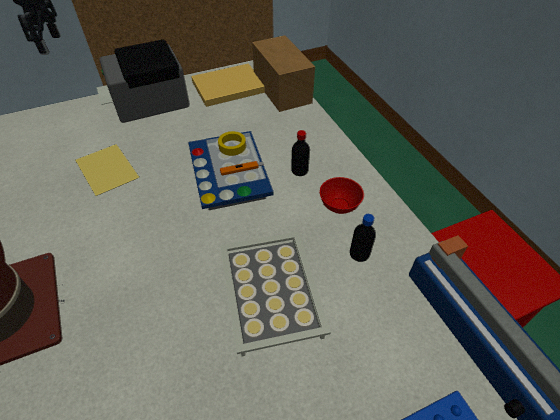

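View pics/wrist0.png

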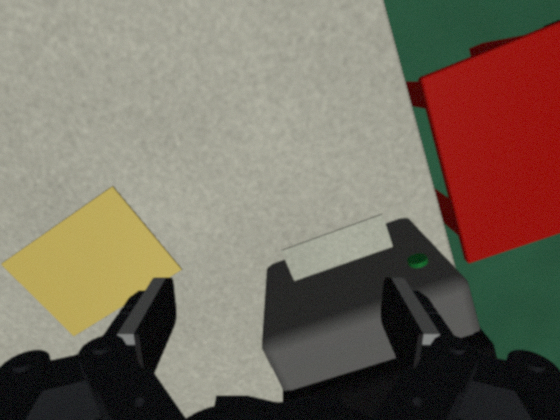

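Side view: the tray is at upper left, with red (197,151), yellow (208,198) and green (244,191). The tape (231,140) and cutter (240,168) lie clear of the row. The wrist camera only sees the mat and a grey box. The red-yellow distance comes out at 179 mm (180 expected) and yaw at about -0.14. I'll move above the row with the tool aligned to the tray and the fingers shut.

```bash
python3 -m inch '[[[-50,-36,0,-2],[-100,-72,0,-4],[-150,-108,0,-6],[-200,-144,0,-8],[-250,-182,0,-10],[-300,-218,0,-12],[-350,-254,0,-13.6],[-394,-288,0,-13.6]]]' -1 20
```

```text
clock: 0.95
position: [0.4547, 0.2631, 0.25]
eef_rot: [[-0.99, 0.141, 0.0], [0.141, 0.99, 0.0], [-0.0, 0.0, -1.0]]
force: [1.3, -0.0, -0.1]
opening: -0.001
finger_force: 0.0
```

```bash
python3 -m inch '[[[-20,-34,0,0],[-20,-67,0,0],[-20,-67,0,0],[-20,-67,0,0]]]'; python3 - <<'E'
from h import *
s=ctrl.state();p,d=ctrl.get_image('wrist');cv2.imwrite('pics/w1.png',p)
print(s['position'],s['force'])
for k in COL:
  print(k,[(int(a),c.tolist(),ray('wrist',c,.047,s).round(4).tolist()) for a,c in blobs(p,*COL[k],amin=80) if a<4000])
E
```

```text
clock: 1.35
position: [0.4643, 0.1957, 0.2501]
eef_rot: [[-0.99, 0.143, 0.0], [0.143, 0.99, 0.001], [0.0, 0.001, -1.0]]
force: [0.0, 1.2, 0.1]
opening: -0.0
finger_force: 0.0
[0.46425844 0.19570763 0.25009822] [0.03452717 1.2039099  0.13593041]
red [(613, [371.1, 209.1], [0.5078, 0.2794, 0.047])]
red2 [(131, [372.3, 208.5], [0.5074, 0.2806, 0.047])]
yel [(937, [187.2, 209.0], [0.4825, 0.1051, 0.047]), (1463, [364.9, 298.0], [0.6056, 0.267, 0.047])]
grn [(705, [194.2, 289.3], [0.5699, 0.0926, 0.047])]
white [(914, [325.3, 209.0], [0.5014, 0.236, 0.047]), (739, [233.2, 209.2], [0.489, 0.1486, 0.047]), (808, [279.3, 209.1], [0.4952, 0.1924, 0.047]), (292, [11.7, 245.0], [0.4947, -0.0755, 0.047]), (809, [190.8, 250.9], [0.5264, 0.0988, 0.047]), (345, [15.9, 286.1], [0.5398, -0.0888, 0.047]), (1088, [361.4, 299.7], [0.6072, 0.2632, 0.047]), (386, [19.6, 324.2], [0.5852, -0.1024, 0.047]), (146, [278.6, 368.7], [0.6842, 0.1645, 0.047]), (109, [166.5, 383.8], [0.6872, 0.0341, 0.047]), (107, [389.6, 383.7], [0.7237, 0.2876, 0.047])]
```

View pics/w1.png

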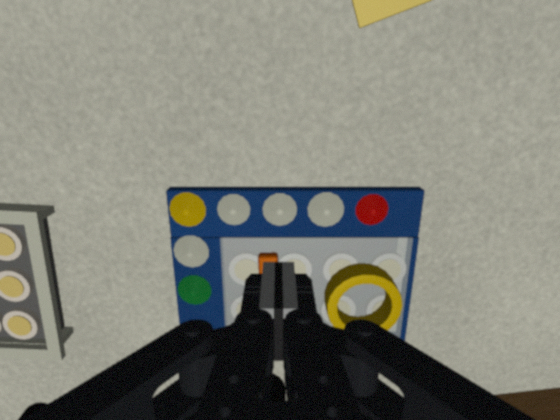

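The wrist view shows the row square to the image: yellow (187,209), whites (233/279/325,209), red (371,209), white (191,251) and green (194,289). The tape and cutter are at least 40 mm inside the row.

```bash
python3 - <<'E'
from h import *
s=ctrl.state()
px=[(371.1,209.1),(325.3,209),(279.3,209.1),(233.2,209.2),(187.2,209),(190.8,250.9),(194.2,289.3)]
for z in(.040,.043,.047):
  R,t,r=fit({i:ray('wrist',c,z,s) for i,c in enumerate(px)})
  print(z,t,np.arctan2(R[1,0],R[0,0]),(1000*r).round(1).tolist())
  W=L@R.T+t; o=(np.c_[W,np.full(7,0.)]-s['position'])@s['eef_rot']*1000
  print(W.round(4).tolist());print(o.round(1).tolist())
E
```

```text
0.04 [0.56883146 0.19804809] -0.1410945050796318 [[0.0, -0.2], [-0.1, 0.1], [0.0, 0.1], [0.1, -0.0], [-0.1, 0.0], [0.1, -0.0], [-0.0, 0.1]]
[[0.5101, 0.2821], [0.5037, 0.2376], [0.4974, 0.193], [0.4911, 0.1485], [0.4848, 0.1039], [0.5293, 0.0976], [0.5739, 0.0913]]
[[-33.5, 90.9, 250.1], [-33.6, 45.9, 250.0], [-33.6, 0.9, 250.0], [-33.6, -44.1, 250.0], [-33.7, -89.1, 250.0], [-78.7, -89.0, 250.0], [-123.7, -89.0, 250.0]]
0.043 [0.56764479 0.19843885] -0.14109450507963162 [[0.1, -1.2], [0.0, -0.6], [0.2, -0.2], [0.3, 0.1], [0.1, 0.6], [-0.1, 0.6], [-0.6, 0.7]]
[[0.5089, 0.2825], [0.5026, 0.238], [0.4962, 0.1934], [0.4899, 0.1489], [0.4836, 0.1043], [0.5281, 0.098], [0.5727, 0.0917]]
[[-32.3, 91.2, 250.1], [-32.3, 46.2, 250.0], [-32.4, 1.2, 250.0], [-32.4, -43.8, 250.0], [-32.4, -88.8, 250.0], [-77.4, -88.8, 250.0], [-122.4, -88.8, 250.0]]
0.047 [0.56606256 0.19895987] -0.14109450507963212 [[0.1, -2.6], [0.1, -1.5], [0.3, -0.5], [0.5, 0.3], [0.5, 1.3], [-0.3, 1.4], [-1.3, 1.6]]
[[0.5073, 0.2831], [0.501, 0.2385], [0.4946, 0.194], [0.4883, 0.1494], [0.482, 0.1048], [0.5265, 0.0985], [0.5711, 0.0922]]
[[-30.6, 91.5, 250.1], [-30.7, 46.5, 250.0], [-30.7, 1.5, 250.0], [-30.8, -43.5, 250.0], [-30.8, -88.5, 250.0], [-75.8, -88.5, 250.0], [-120.8, -88.5, 250.0]]
```

The fit residual is 0.1 mm on all seven studs. Next I'll go above red, then down to a safe height.

```bash
python3 -m inch '[[[-16,45,30,0],[-33,91,70,0],[-33,91,110,0],[-33,91,145,0],[-33,91,165,0],[-33,91,165,0],[-33,91,165,0]]]'; python3 - <<'E'
from h import *
s=ctrl.state();print(s['position'],s['force'],s['opening'])
p,d=ctrl.get_image('side');cv2.imwrite('pics/s2.png',cv2.resize(p[90:230,140:310],None,fx=4,fy=4,interpolation=cv2.INTER_CUBIC))
E
```

```text
clock: 2.1
position: [0.5097, 0.2825, 0.0853]
eef_rot: [[-0.99, 0.14, -0.0], [0.14, 0.99, -0.0], [0.0, -0.0, -1.0]]
force: [-0.9, 0.2, 1.3]
opening: -0.003
finger_force: 0.0
[0.50970523 0.28250875 0.08532855] [-0.94778862  0.15596326  1.27714729] -0.002632691949775322
```

View pics/s2.png

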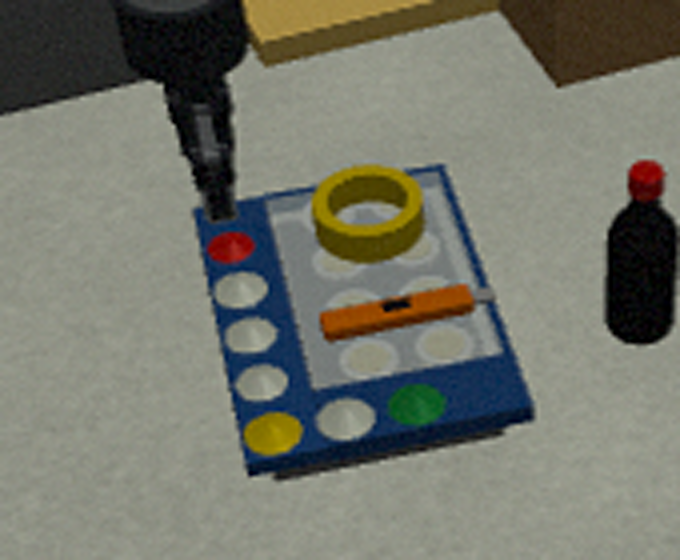

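The fingertips (crop (220,217)) hover just above the red stud at about z=0.067, which agrees with the 19 mm tip offset. I'll press down gently.

```bash
python3 -m inch '[[[0,0,8,0],[0,0,14,0],[0,0,17,0],[0,0,19,0],[0,0,21,0],[0,0,22,0],[0,0,22,0],[0,0,22,0]]]'; python3 -m inch '[[[0,0,1,0],[0,0,2,0],[0,0,2,0],[0,0,2,0]]]'
```

```text
clock: 2.95
position: [0.51, 0.2814, 0.0631]
eef_rot: [[-0.99, 0.142, 0.0], [0.142, 0.99, 0.0], [-0.0, 0.0, -1.0]]
force: [-1.1, -0.1, 0.6]
opening: 0.001
finger_force: 0.0
clock: 3.35
position: [0.5099, 0.2813, 0.061]
eef_rot: [[-0.99, 0.142, -0.0], [0.142, 0.99, -0.0], [-0.0, -0.0, -1.0]]
force: [0.7, 0.0, 0.2]
opening: -0.001
finger_force: 0.1
```

```bash
for i in 1 2; do python3 -m inch '[[[0,0,0.5,0],[0,0,1,0],[0,0,1,0],[0,0,1,0]]]' | grep -E 'pos|^force'; done; python3 - <<'E'
from h import *
f=[]
for i in range(5):
    p,d=ctrl.get_image('side');f.append(ctrl.state()['force'])
print(np.mean(f,0),np.std(f,0))
cv2.imwrite('pics/s3.png',cv2.resize(p[115:215,160:280],None,fx=6,fy=6,interpolation=cv2.INTER_CUBIC))
E
```

```text
position: [0.5099, 0.2814, 0.06]
force: [0.2, 0.1, 0.1]
position: [0.5099, 0.2814, 0.0593]
force: [-2.2, -1.3, 6.0]
[-1.48006727 -0.85450194  5.33212096] [0.4811146  0.31888615 0.21852464]
```

View pics/s3.png

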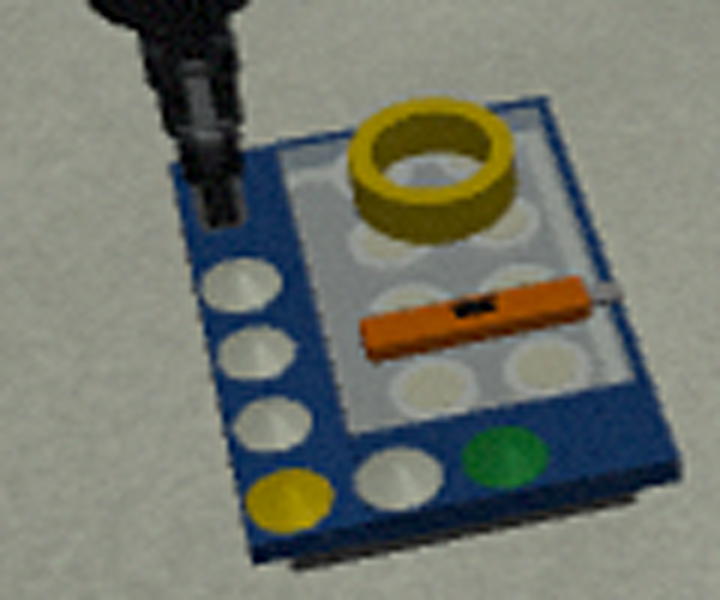

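Red is fully home: the hard stop is at TCP z≈0.0593 with about 5 N, and the picture shows the fingers on red and the other studs open. I'll rise 1.5 mm and run along the row.

```bash
python3 -m inch '[[[0,0,-1.5,0],[0,-4,-1.5,0],[0,-12,-1.5,0],[0,-20,-1.5,0],[0,-28,-1.5,0],[0,-36,-1.5,0],[0,-44,-1.5,0],[0,-50,-1.5,0]]]'|grep -E 'clo|pos|forc'
python3 - <<'E'
from h import *
p,d=ctrl.get_image('side');cv2.imwrite('pics/s4.png',cv2.resize(p[115:215,160:280],None,fx=6,fy=6,interpolation=cv2.INTER_CUBIC))
for k in('red','yel','grn'):print(k,[(int(a),c.tolist(),ray('side',c,.045).round(4)) for a,c in blobs(p,*COL[k]) if 150<c[0]<280])
E
```

```text
clock: 5.2
position: [0.5027, 0.2308, 0.0606]
force: [0.9, 1.2, 1.5]
finger_force: 0.6
red [(23, [153.0, 2.9], array([0.6085, 1.2742, 0.045 ])), (92, [163.7, 53.1], array([0.5506, 0.8371, 0.045 ])), (27, [190.6, 102.1], array([0.5557, 0.5066, 0.045 ]))]
yel [(985, [229.6, 81.5], array([0.7036, 0.5685, 0.045 ])), (194, [231.2, 139.9], array([0.6093, 0.2846, 0.045 ])), (118, [207.9, 197.9], array([0.4842, 0.0986, 0.045 ]))]
grn [(106, [243.7, 190.7], array([0.5722, 0.0864, 0.045 ]))]
```

View pics/s4.png

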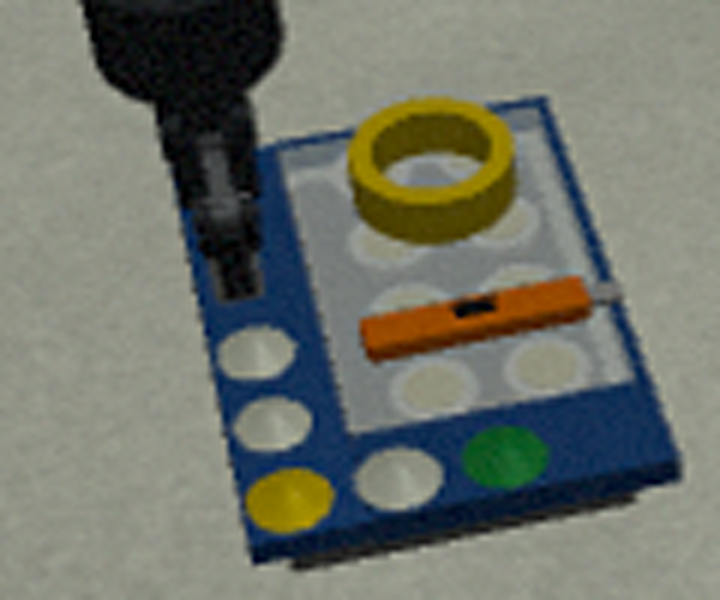

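The fingers have passed stud 2, and yellow and green are at the same pixels as before, so the tray has not moved. I'll continue to the corner.

```bash
python3 -m inch '[[[0,-8,0,0],[0,-16,0,0],[0,-24,0,0],[0,-32,0,0],[0,-40,0,0],[0,-48,0,0],[0,-56,0,0],[0,-64,0,0]]]'|grep -E 'clo|pos|forc'
python3 -m inch '[[[0,-8,0,0],[0,-16,0,0],[0,-24,0,0],[0,-32,0,0],[0,-40,0,0],[0,-48,0,0],[0,-56,0,0],[0,-62,0,0]]]'|grep -E 'clo|pos|forc'
python3 -m inch '[[[0,-4,0,0],[0,-4,0,0],[0,-4,0,0]]]'|grep -E 'clo|pos|forc'
python3 - <<'E'
from h import *
s=ctrl.state();p,d=ctrl.get_image('side')
for k in('yel','grn'):print(k,[(int(a),c.tolist()) for a,c in blobs(p,*COL[k]) if 150<c[0]<280])
print(((np.array([.4848,.1039,.0605])-s['position'])@s['eef_rot']*1000).round(1))
E
```

```text
clock: 6.05
position: [0.4934, 0.1675, 0.0603]
force: [0.4, -0.5, 0.3]
finger_force: 0.0
clock: 6.85
position: [0.4849, 0.1064, 0.0606]
force: [0.0, 0.8, 0.7]
finger_force: 0.6
clock: 7.15
position: [0.4842, 0.1029, 0.0604]
force: [0.4, -0.6, 1.2]
finger_force: 0.6
yel [(833, [233.7, 81.4]), (196, [231.1, 139.9])]
grn [(105, [243.8, 190.7])]
[-0.4  1.  -0.1]
```

```bash
python3 -m inch '[[[-6,0,0,0],[-14,1,0,0],[-22,1,0,0],[-30,1,0,0],[-38,1,0,0],[-46,1,0,0],[-54,1,0,0],[-62,1,0,0]]]'|grep -E 'clo|pos|forc'
python3 -m inch '[[[-8,0,0,0],[-16,0,0,0],[-24,0,0,0],[-29,0,0,0],[-29,0,0,0],[-29,0,0,0]]]'|grep -E 'clo|pos|forc'
python3 - <<'E'
from h import *
s=ctrl.state();print(((np.array([.5739,.0913,.0605])-s['position'])@s['eef_rot']*1000).round(1))
E
```

```text
clock: 8.0
position: [0.5467, 0.0952, 0.0605]
force: [-0.2, -0.0, 0.1]
finger_force: 0.0
clock: 8.6
position: [0.5746, 0.0911, 0.0604]
force: [0.5, -0.2, -0.6]
finger_force: 0.0
[ 0.7  0.1 -0.1]
```

On green. I'll lift clear, then back off toward the robot to check the studs.

```bash
python3 -m inch '[[[0,0,-20,0],[0,0,-60,0],[0,0,-100,0],[0,0,-140,0],[20,0,-170,0],[60,40,-185,0],[110,89,-190,0],[110,89,-190,0]]]'|grep -E 'clo|pos|forc'
python3 -m inch '[[[0,0,0,0],[0,0,0,0],[0,0,0,0]]]'|grep -E 'clo|pos|forc'
python3 - <<'E'
from h import *
s=ctrl.state();p,d=ctrl.get_image('wrist');cv2.imwrite('pics/w5.png',p)
P={}
for k,i in(('red',0),('yel',4),('grn',6)):
  b=[c for a,c in blobs(p,*COL[k],amin=80) if a<4000]; print(k,[(c.tolist(),ray('wrist',c,.040,s).round(4).tolist()) for c in b])
q,_=ctrl.get_image('side');q=cv2.resize(q[115:215,160:280],None,fx=6,fy=6,interpolation=cv2.INTER_CUBIC);cv2.imwrite('pics/s5.png',q)
E
```

```text
clock: 9.4
position: [0.4758, 0.1982, 0.2515]
force: [0.4, 0.4, -0.2]
finger_force: 0.0
clock: 9.7
position: [0.4788, 0.1938, 0.2504]
force: [-0.3, -0.2, -0.2]
finger_force: 0.0
red []
yel [([186.0, 194.8], [0.4849, 0.1027, 0.04]), ([365.5, 289.9], [0.6153, 0.2674, 0.04])]
grn [([193.2, 276.9], [0.5739, 0.09, 0.04])]
```

View pics/s5.png

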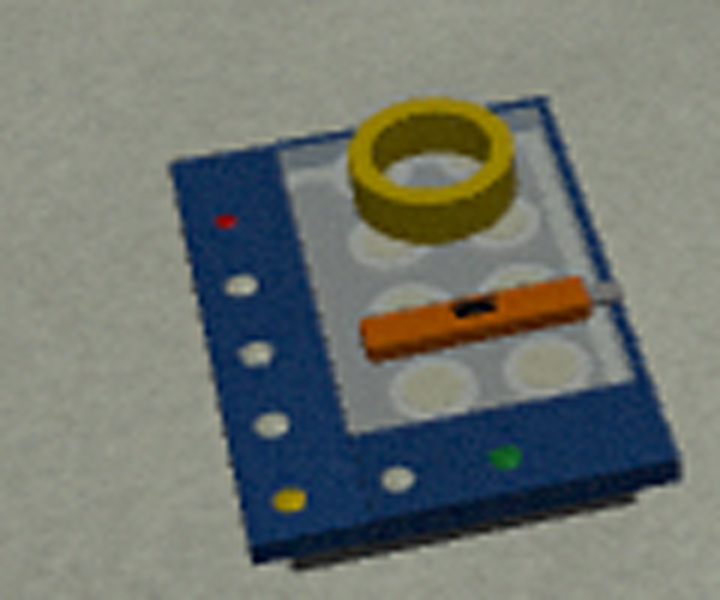

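View pics/w5.png

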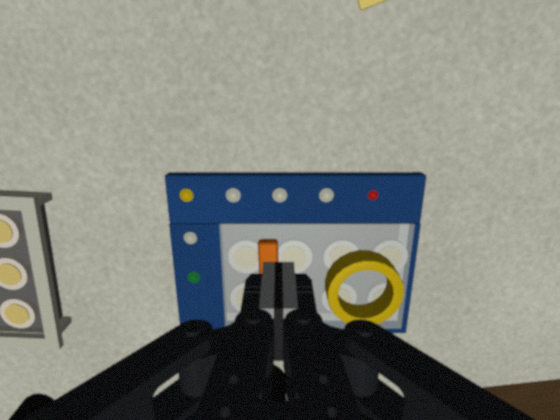

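All seven studs are pushed down. The white, yellow and green footprints are about 15 mm across, which leaves about 1.8 mm showing (pushed in about 6 mm). Red shows about 10 mm. The tray, tape and cutter are unmoved, and the hand is clear.

```bash
python3 -c "
from plant import ctrl
print(ctrl.close_job())"
```

```text
the job is handed in; nothing more can be done
None
```

The tray is shut and the job handed in: one low pass from red round the yellow corner to green pushed all seven studs in by about 6 mm or more, with the tray, tape and cutter unmoved and the hand clear; the interface returned no verdict.

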